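# Unlatch the saucer bin and hold its lid half open

## Task

The wooden saucer bin on the tiled shelf is latched: push the black thumb piece of its catch along the ledge, away from the tab it covers, until the catch clicks home and stays there. Then lift the lid by its bar handle to 45 degrees from closed and hold it still there, because it falls shut when let go; finish while still holding it, with the teapot, glasses and stack of saucers left where they stand.

Things in the scene. Friction and masses are not known exactly. Their poses are not given: they have to be found in the camera images.
- bin: low open-topped box of pale wood, 160 mm (x) by 240 mm (y) by 100 mm high, fixed to the shelf. Origin: centre of its underside, on the shelf. Its x axis points from the hinge side (towards the robot) to the catch side (away from the robot), z up. On its +x face is a ledge 50 mm (x) by 140 mm (y), level with the rim (100 mm up), that carries the catch.
- hinge (a point): middle of the lid's hinge line, on the rim at the bin's -x side, 100 mm above the shelf; the line runs along the bin's y axis.
- lid (a joint): opening angle of the lid in rad: 0 shut, 0.785 is 45 degrees, stops at 1.7. The lid (8 mm thick pale wood, about 0.25 to 0.5 kg, top 108 mm above the shelf when shut) swings up and towards the robot about the hinge, its far edge rising. It falls shut when let go below about 80 degrees and cannot be opened while the catch covers its tab.
- lid_bar (a point): middle of the lid's handle: a round steel bar 12 mm thick and 110 mm long, parallel to the hinge (bin y axis), on a post at each end, its centre line 35 mm above the lid's top. Shut, it is 143 mm above the shelf and 120 mm in x from the hinge; it moves with the lid. The round bar can turn between the fingers.
- catch (a joint): travel of the sliding catch in m towards the bin's +y side (to the left as seen from the robot): up to 0.008 at the start (latched), 0.030 fully home at its stop. It slides with about 0.6 N of friction; between about 0.020 and 0.025 a spring plunger resists with about 5 N, and past 0.025 it snaps the catch on to the stop and keeps it there.
- catch_thumb (a point): centre of the catch's black thumb piece, a small upright block 18 mm (bin x) by 14 mm (bin y) by 25 mm high, its foot 109 mm and its top 134 mm above the shelf (this point 121.5 mm); it rides on a dark steel slide 44 mm long whose tongue (top 114 mm above the shelf) covers the lid's tab, 70 mm in bin x beyond the handle bar.
- teapot: bystander: steel teapot, about 180 mm from handle to spout and 130 mm high, standing to one side of the bin; origin at the centre of its underside.
- saucers: bystander: stack of five pale saucers, 130 mm across and 52 mm high; origin at the centre of its underside.
- glass_a: bystander: tall glass, 64 mm across, 130 mm high; origin at the centre of its underside.
- glass_b: bystander: tall glass like the other, on the other side of the bin; origin at the centre of its underside.

How it is judged:
By the outcome, as a careful person would: the job done as asked, in the order asked, and still so for the second after the job is handed in, while the arm keeps its last pose, push and grip.
It also fails if it takes over 51 s, if anything falls off the work surface, if the arm or the gripper's body presses on something with over 40 N, if the wrist force passes 120 N, or if a joint passes its speed limit or range.

## Robot

A 6-joint arm with a two-finger parallel gripper is mounted at the origin on the work surface. World frame = base frame: x ahead of the robot, y to its left, z up, the work surface at z = 0. Lengths are in m, angles in degrees, forces in N, time in s.
With the tool pointing down it reaches from about 0.375 to 0.75 m from the base axis. Payload 9 kg.
Tool frame: the origin (TCP) lies on the centre line of the jaws, within the pads' length; the fingertips stand 8 mm ahead of it and the grasp point (between the pads) lies 11 mm behind it; z points along the fingers, y is the line along which they close (so a half turn about z gives the same grasp; the last joint's range is limited). The gripper opens to 85 mm and grips with 20 to 120 N. Pads are 22 mm wide; open, the fingers measure 114 mm over their backs; the gripper's body (76 mm by 85 mm) begins 54 mm behind the grasp point. The pads swing forward as they close: fully open they stand 13 mm farther back than shut.
Start: joints at [51.068, 5.964, 5.575, 89.605, 0, 77.527], TCP at [0.267, 0.537, 0.239] pointing down, gripper open.
Joint ranges: [-171.21, 171.21], [-48.23, 106.86], [-62.78, 66.21], [-105.2, 120.99], [-86.42, 89.51], [-180, 180]. Speed limits (degrees/s): [127.2, 127.2, 147.25, 180, 180, 180].

## Interface

Orientations are given as a 3x3 rotation matrix whose columns are the frame's x, y, z axes.
In Python, from bench import r gives the robot as it stands.
- The arm moves only by the shell command python3 -m jog 'ROWS' [OPENING] [FORCE]. ROWS is JSON, a list of rows, each a list of 4 numbers: the shift along the world's x, y, z in cm, then the turn about the world's z in rad. A call has exactly 10 rows; each row is the pose to reach, as a shift and turn from the pose commanded when the call began; what a row does not reach only later rows make up. A row lasts 1/10 s, in which the tool goes at most 50 mm and 8.59 degrees, less where a joint would pass 70% of its speed; a pose out of reach is approached as far as the arm can. A call with a gripper value outside its range is refused whole. OPENING is the closure in counts, from 0 (fully open) to 255 (shut), set as the call begins (- or left out, the last holds). The fingers move at their own pace and stop on an object; FORCE is the grip in N (left out, the last holds). Time passes only in rows, so rows that repeat a pose let the fingers close, or fill a call up. It gives the time, the measured TCP pose, the force, the opening and the grip force at its end, in the units of the state.
- r.read_state(): the state, without advancing time (a new reading comes with each control period).
- r.get_image(name): name is "side" or "top"; returns a dict with "frame" (384x512x3 uint8, red, green, blue), "camera_matrix" (3x3 intrinsics, pixels), "D" ([k1, k2, p1, p2, k3] as OpenCV has them; the pictures are not rectified), "T" (4x4, takes a point from camera to world coordinates). Camera axes: x right, y down, z forward; pixel columns grow to the right and rows downward; lengths in m; the calibration is good to about 2 mm. A picture is of the moment at which its call begins. There is no depth.
- r.job_done(): hands the job in; it is judged then, once.
The state is a dict: "t": time; "joints": joint angles; "qd": joint speeds; "effort": joint torques, N m; "eef_pos": TCP position; "orientation": TCP orientation; "wrist_force": force on the tool from outside, world axes, zero at the start; "ft_torque": the same for the moment, N m; "grip_width": finger opening in m; "grip_force": force on a finger pad.
Only numpy, scipy, OpenCV 4.12 (cv2) and the standard library are available. Lean on these libraries where they do the work, as an engineer would, in place of code of your own. Each camera call takes 0.05 s, during which the arm holds its last target. There are 200 camera calls.

## Working session

There is one attempt and no reset: what is moved stays moved. The work goes in short steps, Python scripts to look and compute and a shell command to move; the robot and the scene stay as the last step left them, time stands still between calls to the robot, and variables do not carry over. Pictures are saved under pics/ and viewed, at most 11 in all, crops included, and the job is handed in when it is done.

```bash
mkdir -p pics
python3 - <<'E'
from bench import r
import cv2,numpy as np
s=r.read_state();print(s)
for n in("top","side"):
    d=r.get_image(n);cv2.imwrite(f"pics/{n}0.png",d["frame"][:,:,::-1]);print(n,d["camera_matrix"],d["D"],d["T"])
a=cv2.imread("pics/top0.png");b=cv2.imread("pics/side0.png")
E
```

```text
{'t': 0.0, 'joints': array([5.10678967e+01, 5.99983948e+00, 5.52681343e+00, 8.96061273e+01,
       1.56978187e-04, 7.75260361e+01]), 'qd': array([-0.07189153,  0.01509388, -0.09289913, -0.00124133,  0.0076879 ,
        0.08140145]), 'effort': array([ 9.84940129e-05, -5.56937277e+01,  5.03645432e+01,  1.70180993e-02,
       -3.39497828e-04,  2.24004845e-05]), 'eef_pos': array([0.26710742, 0.53689026, 0.2385075 ]), 'orientation': array([[-8.95259985e-01,  4.45543266e-01, -8.70255537e-04],
       [ 4.45544014e-01,  8.95259393e-01, -1.07292389e-03],
       [ 3.01070431e-04, -1.34828297e-03, -9.99999046e-01]]), 'wrist_force': array([ 0.6596367 ,  0.08566113, -0.355339  ]), 'ft_torque': array([ 0.03502325, -0.013933  ,  0.03317138]), 'grip_force': 0.0, 'grip_width': 0.08520612265727792}
top [[359.49646846   0.         256.07104622]
 [  0.         359.49646846 189.91188465]
 [  0.           0.           1.        ]] [0.00873631 0.         0.         0.         0.        ] [[-2.54155490e-02 -9.94305998e-01  1.03487355e-01  4.91335506e-01]
 [-9.99673752e-01  2.55416985e-02 -1.06227838e-04  4.63175769e-02]
 [-2.53761983e-03 -1.03456292e-01 -9.94630764e-01  9.74491555e-01]
 [ 0.00000000e+00  0.00000000e+00  0.00000000e+00  1.00000000e+00]]
side [[423.42953372   0.         255.54086061]
 [  0.         423.42953372 194.19862706]
 [  0.           0.           1.        ]] [0.04573529 0.         0.         0.         0.        ] [[-0.99598261 -0.06027575  0.06622295  0.52252802]
 [-0.08950127  0.69367516 -0.71470574  0.79058335]
 [-0.00285779 -0.71776152 -0.69628315  0.82543305]
 [ 0.          0.          0.          1.        ]]
```

View pics/top0.png

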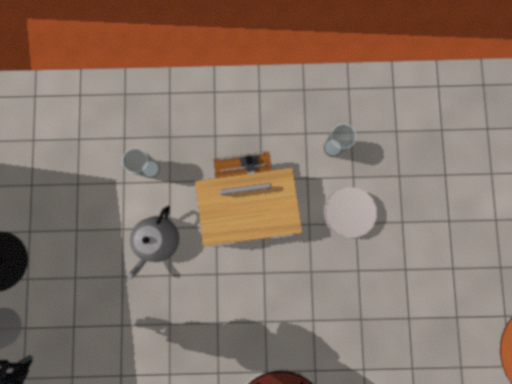

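View pics/side0.png

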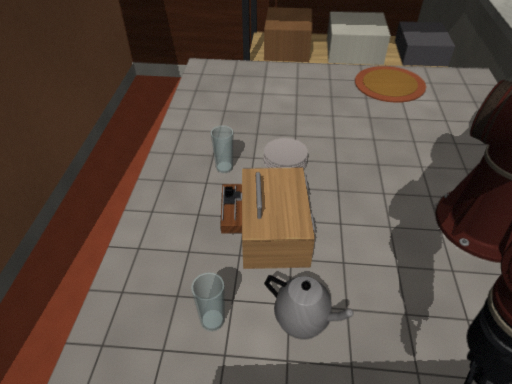

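The top view shows the bin lid at (196–300, 170–244), the bar from (221,191) to (270,186) and the dark catch near (250,162). The side view shows the bar at (258,195) and the thumb at (229,192). The teapot and one glass stand on the +y side, with the saucers and the other glass on the -y side. Next I'll enlarge this area.

```bash
cat > h.py <<'E'
from bench import r
import cv2,numpy as np
def cast(d,px,z):
    u=cv2.undistortPoints(np.array(px,float).reshape(-1,1,2),d["camera_matrix"],np.array(d["D"]))[:,0]
    T=np.array(d["T"]);v=np.c_[u,np.ones(len(u))]@T[:3,:3].T
    return T[:3,3]+v*((np.array(z)-T[2,3])/v[:,2])[:,None]
def ray(d,p):
    a=cast(d,[p],[0.0])[0];o=np.array(d["T"])[:3,3];v=a-o;return o,v/np.linalg.norm(v)
def tri(d1,p1,d2,p2):
    A=np.zeros((3,3));b=np.zeros(3)
    for d,p in((d1,p1),(d2,p2)):
        o,v=ray(d,p);M=np.eye(3)-np.outer(v,v);A+=M;b+=M@o
    return np.linalg.solve(A,b)
E
python3 - <<'E'
from h import *
a=cv2.imread("pics/top0.png")[140:260,180:320];b=cv2.imread("pics/side0.png")[160:280,210:330]
o=np.zeros((600,800,3),np.uint8)
a=cv2.resize(a[:100,:],None,fx=5,fy=5,interpolation=2)
cv2.imwrite("pics/tc.png",a)
cv2.imwrite("pics/sc.png",cv2.resize(b,None,fx=5,fy=5,interpolation=2))
E
```

```text
(no output)
```

View pics/tc.png

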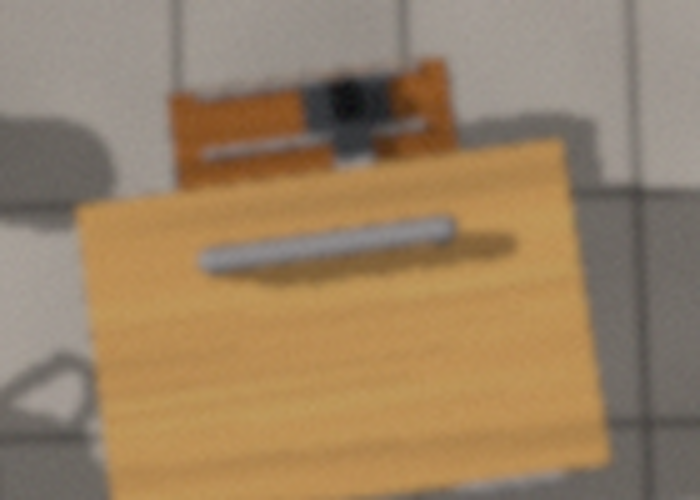

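View pics/sc.png

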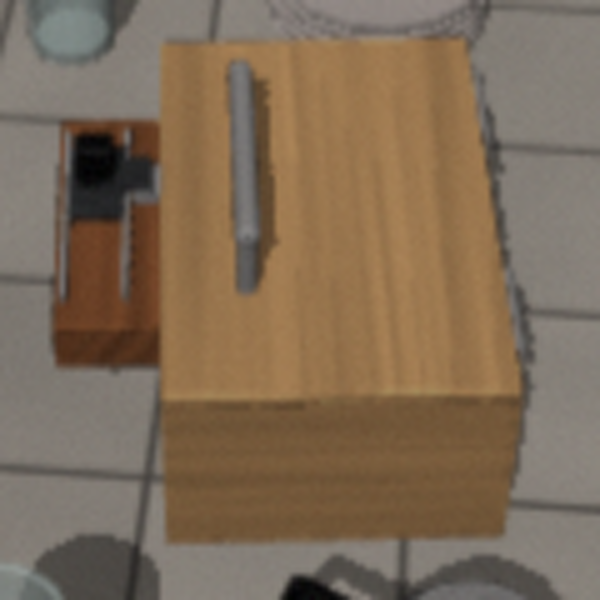

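The crops put the bar ends at (220,192.2) and (271,185.6) in top, and at (258,172.8) and (259.4,207.4) in side. The thumb top is at (249.6,160) in top and about (229.4,189) in side. The lid corners are at (195.6,181.6), (292.6,168) and (301.6,232.6).

Run:
```python
from h import *
t=r.get_image("top");s=r.get_image("side")
np.set_printoptions(precision=4,suppress=True)
b=cast(t,[(220,192.2),(271,185.6)],[.146]*2);d=b[0]-b[1];yaw=np.arctan2(-d[0],d[1])
print("bar",b,np.linalg.norm(d),b.mean(0),"yaw",np.degrees(yaw))
bs=cast(s,[(258,172.8),(259.4,207.4)],[.149]*2);print("bar side",bs,np.linalg.norm(bs[0]-bs[1]),bs.mean(0))
l=cast(t,[(195.6,181.6),(292.6,168),(301.6,232.6)],[.108]*3);e=l[0]-l[1]
print("lid",l,np.linalg.norm(e),np.linalg.norm(l[1]-l[2]),np.degrees(np.arctan2(-e[0],e[1])),(l[0]+l[2])/2)
print("thumb",cast(t,[(249.6,160)],[.134]),cast(s,[(229.4,189)],[.134]),tri(t,(249.6,160),s,(229.4,189)))
R=np.array([[np.cos(yaw),-np.sin(yaw)],[np.sin(yaw),np.cos(yaw)]])
print("thumb rel bar in bin axes",R.T@(cast(t,[(249.6,160)],[.134])[0,:2]-b.mean(0)[:2]))
print("others glass_b, saucers",cast(t,[(332,148)],[0]),cast(t,[(351,213)],[.052]),"teapot",cast(t,[(155,240),(165,210)],[.1]*2),"glass_a",cast(t,[(150,169)],[0]))
```

```text
bar [[0.5744 0.1299 0.146 ]
 [0.5867 0.0114 0.146 ]] 0.11915969153534507 [0.5805 0.0706 0.146 ] yaw 5.946129946540091
bar side [[0.5876 0.0217 0.149 ]
 [0.5745 0.1375 0.149 ]] 0.11655419685506753 [0.5811 0.0796 0.149 ]
lid [[ 0.6056  0.1926  0.108 ]
 [ 0.6329 -0.0442  0.108 ]
 [ 0.4761 -0.0601  0.108 ]] 0.238314805422977 0.1576440909534001 6.5856343429796285 [0.5408 0.0663 0.108 ]
thumb [[0.6505 0.0598 0.134 ]] [[0.6517 0.0686 0.134 ]] [0.6527 0.0599 0.1256]
thumb rel bar in bin axes [ 0.0684 -0.018 ]
others glass_b, saucers [[ 0.7034 -0.1659  0.    ]] [[ 0.5217 -0.1952  0.052 ]] teapot [[0.4672 0.2929 0.1   ]
 [0.5389 0.2689 0.1   ]] glass_a [[0.6578 0.3355 0.    ]]
```

The estimates agree: yaw is about 6.3° and the bar is at (0.581, 0.070). The thumb is at (0.651, 0.060), which is 68 mm beyond the bar against the stated 70 mm. I'll move above the thumb's -y side with the gripper closed and the closing axis along bin x.

```bash
python3 -m jog '[[1,-1.3,0,-0.05],[3,-4,0,-0.15],[5.5,-7.3,0,-0.25],[8.5,-11.3,0,-0.36],[11.5,-15.3,0,-0.48],[14.5,-19.3,0,-0.6],[17.5,-23.3,0,-0.7],[20.5,-27.3,0,-0.8],[23,-30.6,0,-0.9],[25,-33.2,0,-0.95]]' 255 40
python3 -m jog '[[2,-2.6,0,-0.02],[5,-6.6,0,-0.048],[8,-10.6,-1,-0.048],[11,-14.5,-2,-0.048],[13,-17.2,-3,-0.048],[13.8,-18.4,-4,-0.048],[13.8,-18.4,-5,-0.048],[13.8,-18.4,-6,-0.048],[13.8,-18.4,-6,-0.048],[13.8,-18.4,-6,-0.048]]'
python3 - <<'E'
from h import *
d=r.get_image("top");s=r.get_image("side")
a=cv2.resize(d["frame"][120:220,200:300,::-1],None,fx=4,fy=4,interpolation=2);b=cv2.resize(s["frame"][140:240,190:290,::-1],None,fx=4,fy=4,interpolation=2)
cv2.imwrite("pics/c1.png",np.hstack([a,b]))
print(r.read_state()["orientation"])
E
```

```text
t: 1.2
eef_pos: [0.5185, 0.202, 0.2393]
orientation: [[-0.151, 0.989, 0.0], [0.989, 0.151, -0.0], [-0.0, 0.0, -1.0]]
wrist_force: [0.2, -0.3, 0.1]
grip_width: 0.0001
grip_force: 0.0
t: 2.2
eef_pos: [0.6547, 0.0225, 0.1797]
orientation: [[-0.112, 0.994, 0.0], [0.994, 0.112, 0.0], [0.0, 0.0, -1.0]]
wrist_force: [0.9, 0.5, -0.1]
grip_width: -0.0001
grip_force: 0.0
[[-1.11898447e-01  9.93718867e-01  1.24511124e-03]
 [ 9.93719599e-01  1.11898743e-01 -1.70742779e-04]
 [-3.08996704e-04  1.21818559e-03 -9.99999210e-01]]
```

View pics/c1.png

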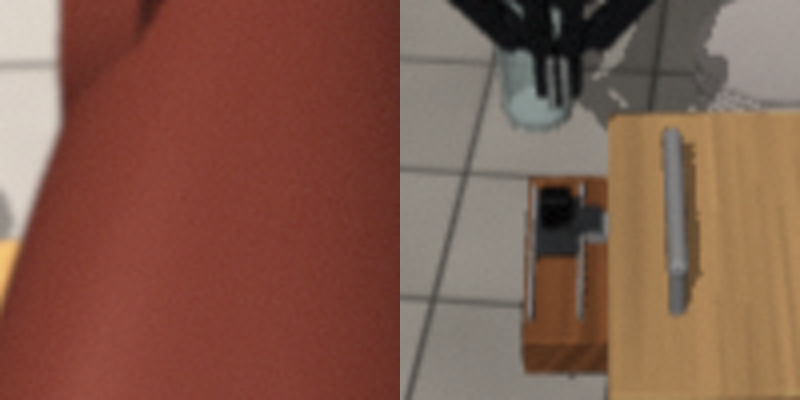

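The top camera is blocked by the arm. In the side view the fingertips, at about (560,100) in the crop, line up in x with the thumb at (555,208) and stay clear of it. I'll descend and push.

```bash
python3 -m jog '[[0,0,-1.5,0],[0,0,-3,0],[0,0,-4.3,0],[0,0,-5.4,0],[0,0,-5.4,0],[-0.06,0.5,-5.4,0],[-0.11,1,-5.4,0],[-0.16,1.4,-5.4,0],[-0.2,1.8,-5.4,0],[-0.2,1.8,-5.4,0]]'
python3 -m jog '[[-0.03,0.2,0,0],[-0.05,0.4,0,0],[-0.07,0.6,0,0],[-0.09,0.8,0,0],[-0.11,1,0,0],[-0.13,1.2,0,0],[-0.15,1.4,0,0],[-0.16,1.5,0,0],[-0.16,1.5,0,0],[-0.16,1.5,0,0]]'
python3 - <<'E'
from h import *
s=r.get_image("side")
b=cv2.resize(s["frame"][140:240,190:290,::-1],None,fx=4,fy=4,interpolation=2)
cv2.imwrite("pics/c2.png",b)
E
```

```text
t: 3.3
eef_pos: [0.6534, 0.0399, 0.1257]
orientation: [[-0.111, 0.994, 0.001], [0.994, 0.111, -0.0], [-0.0, 0.001, -1.0]]
wrist_force: [0.5, 0.2, -0.7]
grip_width: 0.0003
grip_force: 0.0
t: 4.3
eef_pos: [0.6518, 0.0543, 0.1253]
orientation: [[-0.111, 0.994, 0.0], [0.994, 0.111, 0.0], [0.0, 0.0, -1.0]]
wrist_force: [0.5, 0.6, -0.1]
grip_width: -0.0001
grip_force: 0.0
```

View pics/c2.png

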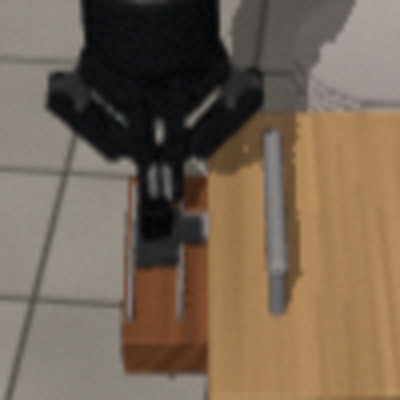

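The fingers are on the thumb, which has moved slightly from row 208 to about row 222. I'll keep pushing.

```bash
python3 -m jog '[[-0.01,0.1,0,0],[-0.02,0.2,0,0],[-0.03,0.3,0,0],[-0.05,0.4,0,0],[-0.06,0.5,0,0],[-0.07,0.6,0,0],[-0.08,0.7,0,0],[-0.09,0.8,0,0],[-0.1,0.9,0,0],[-0.11,1,0,0]]'
python3 -m jog '[[-0.01,0.1,0,0],[-0.02,0.2,0,0],[-0.03,0.3,0,0],[-0.05,0.4,0,0],[-0.06,0.5,0,0],[-0.06,0.5,0,0],[-0.06,0.5,0,0],[-0.06,0.5,0,0],[-0.06,0.5,0,0],[-0.06,0.5,0,0]]'
python3 - <<'E'
from h import *
s=r.get_image("side")
b=cv2.resize(s["frame"][140:240,190:290,::-1],None,fx=4,fy=4,interpolation=2)
cv2.imwrite("pics/c3.png",b)
E
```

```text
t: 5.35
eef_pos: [0.6506, 0.0643, 0.1253]
orientation: [[-0.111, 0.994, 0.0], [0.994, 0.111, -0.0], [-0.0, 0.0, -1.0]]
wrist_force: [-0.4, -0.9, -0.1]
grip_width: 0.0001
grip_force: 0.3
t: 6.35
eef_pos: [0.65, 0.0694, 0.1253]
orientation: [[-0.111, 0.994, 0.0], [0.994, 0.111, 0.0], [0.0, 0.0, -1.0]]
wrist_force: [-0.9, -0.0, 0.6]
grip_width: -0.0001
grip_force: 0.2
```

View pics/c3.png

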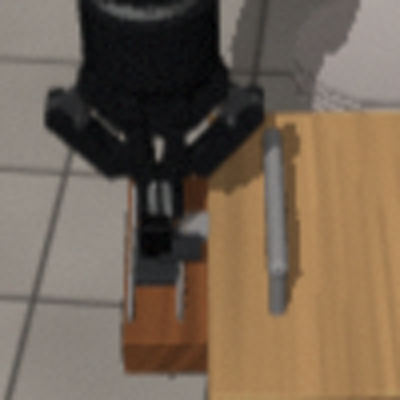

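The thumb is at row 240, about 24 mm along. There's no sustained force, so I'll push further until the stop is felt.

```bash
python3 -m jog '[[-0.01,0.1,0,0],[-0.02,0.2,0,0],[-0.02,0.2,0,0],[-0.03,0.3,0,0],[-0.03,0.3,0,0],[-0.03,0.3,0,0],[-0.03,0.3,0,0],[-0.03,0.3,0,0],[-0.03,0.3,0,0],[-0.03,0.3,0,0]]'
python3 -m jog '[[-0.01,0.1,0,0],[-0.02,0.2,0,0],[-0.02,0.2,0,0],[-0.03,0.3,0,0],[-0.03,0.3,0,0],[-0.03,0.3,0,0],[-0.03,0.3,0,0],[-0.03,0.3,0,0],[-0.03,0.3,0,0],[-0.03,0.3,0,0]]'
```

```text
t: 7.4
eef_pos: [0.6498, 0.0722, 0.1253]
orientation: [[-0.111, 0.994, 0.0], [0.994, 0.111, -0.0], [-0.0, 0.0, -1.0]]
wrist_force: [-0.2, 0.1, -0.5]
grip_width: 0.0001
grip_force: 0.0
t: 8.4
eef_pos: [0.6495, 0.0749, 0.1254]
orientation: [[-0.111, 0.994, 0.0], [0.994, 0.111, -0.0], [-0.0, 0.0, -1.0]]
wrist_force: [0.1, -5.6, -0.1]
grip_width: 0.0001
grip_force: 2.5
```

```bash
python3 -m jog '[[-0.01,0.1,0,0],[-0.02,0.2,0,0],[-0.02,0.2,0,0],[-0.02,0.2,0,0],[-0.02,0.2,0,0],[-0.02,0.2,0,0],[-0.02,0.2,0,0],[-0.02,0.2,0,0],[-0.02,0.2,0,0],[-0.02,0.2,0,0]]'
python3 -m jog '[[-0.01,0.1,0,0],[-0.02,0.2,0,0],[-0.02,0.2,0,0],[-0.02,0.2,0,0],[-0.02,0.2,0,0],[-0.02,0.2,0,0],[-0.02,0.2,0,0],[-0.02,0.2,0,0],[-0.02,0.2,0,0],[-0.02,0.2,0,0]]'
python3 -m jog '[[-0.01,0.1,0,0],[-0.02,0.2,0,0],[-0.02,0.2,0,0],[-0.02,0.2,0,0],[-0.02,0.2,0,0],[-0.02,0.2,0,0],[-0.02,0.2,0,0],[-0.02,0.2,0,0],[-0.02,0.2,0,0],[-0.02,0.2,0,0]]'
```

```text
t: 9.4
eef_pos: [0.6495, 0.0751, 0.1254]
orientation: [[-0.109, 0.994, 0.0], [0.994, 0.109, -0.004], [-0.004, -0.0, -1.0]]
wrist_force: [1.4, -13.1, -0.7]
grip_width: -0.0001
grip_force: 6.5
t: 10.4
eef_pos: [0.6494, 0.0753, 0.1255]
orientation: [[-0.108, 0.994, 0.0], [0.994, 0.108, -0.007], [-0.007, -0.0, -1.0]]
wrist_force: [0.9, -20.7, -0.5]
grip_width: -0.0
grip_force: 10.4
t: 11.4
eef_pos: [0.6494, 0.0756, 0.1256]
orientation: [[-0.107, 0.994, 0.0], [0.994, 0.107, -0.01], [-0.01, -0.001, -1.0]]
wrist_force: [-0.1, -29.3, -0.2]
grip_width: -0.0002
grip_force: 14.4
```

A hard stop, with force rising to 29 N and no motion, means the catch is home. I'll back off, rise, and go above the bar with the jaws about half open.

```bash
python3 -m jog '[[0.1,-1,0,0],[0.25,-2.2,0,0],[0.25,-2.2,2,0],[0.25,-2.2,5,0],[0.25,-2.2,8,0],[-2,-1.6,8,0],[-5,-1.2,8,0],[-6.8,-1,8,0],[-6.8,-1,8,0],[-6.8,-1,8,0]]' 130 40
python3 -m jog '[[0,0,-1,0],[0,0,-2,0],[0,0,-3,0],[0,0,-3,0],[0,0,-3,0],[0,0,-3,0],[0,0,-3,0],[0,0,-3,0],[0,0,-3,0],[0,0,-3,0]]'
python3 - <<'E'
from h import *
s=r.get_image("side")
b=cv2.resize(s["frame"][120:240,190:310,::-1],None,fx=5,fy=5,interpolation=2)
cv2.imwrite("pics/c4.png",b)
E
```

```text
t: 12.4
eef_pos: [0.5812, 0.0714, 0.2056]
orientation: [[-0.111, 0.994, 0.001], [0.994, 0.111, 0.001], [0.001, 0.001, -1.0]]
wrist_force: [0.9, -0.6, 0.3]
grip_width: 0.0415
grip_force: 0.0
t: 13.4
eef_pos: [0.5809, 0.0712, 0.1755]
orientation: [[-0.111, 0.994, 0.0], [0.994, 0.111, -0.0], [-0.0, 0.0, -1.0]]
wrist_force: [0.9, 1.4, -0.4]
grip_width: 0.0414
grip_force: 0.0
```

View pics/c4.png

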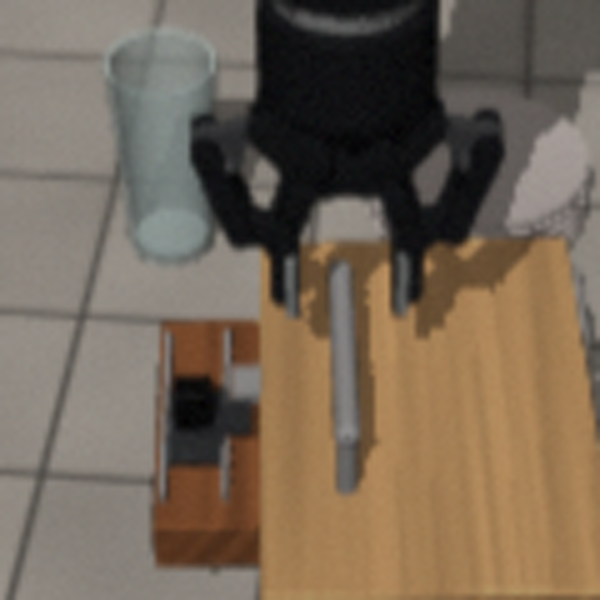

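The catch now sits clear of the tab, with the pale tab exposed at (243,382), and the fingers straddle the bar at (343,350). I'll descend and grip.

```bash
python3 -m jog '[[0,0,-1,0],[0,0,-2,0],[0,0,-3,0],[0,0,-3.9,0],[0,0,-3.9,0],[0,0,-3.9,0],[0,0,-3.9,0],[0,0,-3.9,0],[0,0,-3.9,0],[0,0,-3.9,0]]'
python3 -m jog '[[0,0,0,0],[0,0,0,0],[0,0,0,0],[0,0,0,0],[0,0,0,0],[0,0,0,0],[0,0,0,0],[0,0,0,0],[0,0,0,0],[0,0,0,0]]' 255 50
python3 - <<'E'
import numpy as np
y=np.radians(6.4)
for a in range(5,51,5):
    t=np.radians(a);X=.12*np.cos(t)-.043*np.sin(t)-.12;Z=.12*np.sin(t)+.043*np.cos(t)-.043
    print(a,np.round(np.array([X*np.cos(y),X*np.sin(y),Z])*100,2))
E
```

```text
t: 14.45
eef_pos: [0.581, 0.0712, 0.1366]
orientation: [[-0.111, 0.994, 0.0], [0.994, 0.111, -0.0], [-0.0, 0.0, -1.0]]
wrist_force: [0.3, 0.8, -0.8]
grip_width: 0.0416
grip_force: 0.0
t: 15.45
eef_pos: [0.582, 0.0713, 0.1368]
orientation: [[-0.111, 0.994, 0.003], [0.994, 0.111, 0.0], [0.0, 0.003, -1.0]]
wrist_force: [5.2, 0.6, -0.3]
grip_width: 0.0099
grip_force: 48.7
5 [-0.42 -0.05  1.03]
10 [-0.92 -0.1   2.02]
15 [-1.51 -0.17  2.96]
20 [-2.18 -0.24  3.84]
25 [-2.92 -0.33  4.67]
30 [-3.73 -0.42  5.42]
35 [-4.61 -0.52  6.11]
40 [-5.54 -0.62  6.71]
45 [-6.51 -0.73  7.23]
50 [-7.53 -0.84  7.66]
```

The bar is gripped about 1 mm further in +x than commanded. I'll lift along the arc.

```bash
python3 -m jog '[[0.05,0,0.2,0],[-0.05,0,0.5,0],[-0.3,-0.05,1.03,0],[-0.55,-0.07,1.5,0],[-0.82,-0.1,2.02,0],[-1.1,-0.13,2.5,0],[-1.4,-0.17,2.96,0],[-1.75,-0.2,3.4,0],[-2.07,-0.24,3.84,0],[-2.07,-0.24,3.84,0]]'
```

```text
t: 16.45
eef_pos: [0.5608, 0.0688, 0.1762]
orientation: [[-0.111, 0.994, 0.003], [0.994, 0.111, 0.0], [-0.0, 0.003, -1.0]]
wrist_force: [5.3, 1.9, 1.9]
grip_width: 0.0102
grip_force: 49.6
```

```bash
python3 -m jog '[[-0.37,-0.04,0.42,0],[-0.74,-0.09,0.83,0],[-1.15,-0.13,1.2,0],[-1.55,-0.18,1.58,0],[-2,-0.23,1.92,0],[-2.43,-0.28,2.27,0],[-2.9,-0.33,2.57,0],[-3.36,-0.38,2.87,0],[-3.85,-0.43,3.13,0],[-4.33,-0.49,3.39,0]]'
python3 -m jog '[[0,0,0,0],[0,0,0,0],[0,0,0,0],[0,0,0,0],[0,0,0,0],[0,0,0,0],[0,0,0,0],[0,0,0,0],[0,0,0,0],[0,0,0,0]]'
python3 - <<'E'
from h import *
s=r.get_image("side");t=r.get_image("top")
b=cv2.resize(s["frame"][120:320,190:390,::-1],None,fx=3,fy=3,interpolation=2)
cv2.imwrite("pics/c5.png",b)
E
```

```text
t: 17.45
eef_pos: [0.5194, 0.064, 0.2115]
orientation: [[-0.111, 0.994, 0.008], [0.994, 0.111, 0.0], [-0.001, 0.008, -1.0]]
wrist_force: [9.3, 2.9, 9.4]
grip_width: 0.0099
grip_force: 48.8
t: 18.45
eef_pos: [0.5195, 0.0641, 0.2115]
orientation: [[-0.111, 0.994, 0.008], [0.994, 0.111, 0.0], [-0.001, 0.008, -1.0]]
wrist_force: [8.9, 2.8, 10.6]
grip_width: 0.0101
grip_force: 50.0
```

View pics/c5.png

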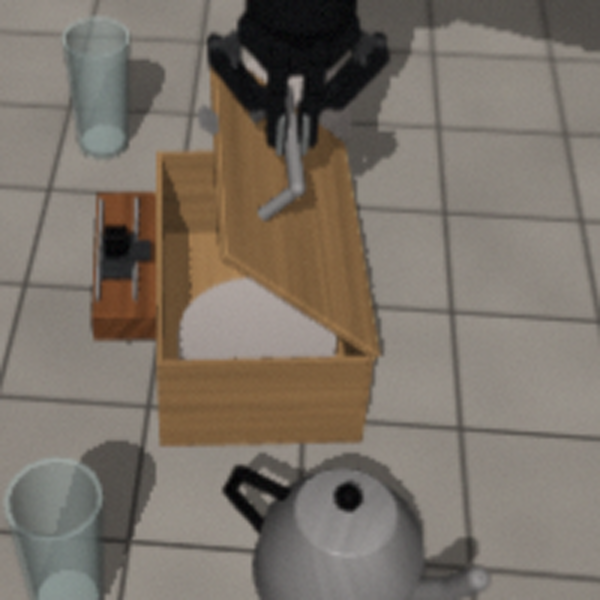

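The lid is held open, the glasses and teapot stand undisturbed and the catch is home. The near lid edge runs from (225,258) to (378,352) in the crop. I'll check the angle by casting these onto the bin's +y side plane.

Run:
```python
from h import *
s=r.get_image("side")
g=cv2.imread("pics/c5.png")[230:380,150:400];cv2.imwrite("pics/c6.png",cv2.resize(g,None,fx=3,fy=3))
c=np.array([.541,.0665]);y=np.radians(6.4);u=np.array([np.cos(y),np.sin(y)]);v=np.array([-np.sin(y),np.cos(y)])
for nm,p in(("far top",(224,258)),("far low",(229,265)),("hinge top",(378,350)),("rim left",(160,360)),("hinge a",(372,357)),("foot L",(160,444)),("foot R",(362,442))):
    o,w=ray(s,(190+p[0]/3,120+p[1]/3))
    k=(.12-(o[:2]-c)@v)/(w[:2]@v);P=o+k*w
    print(nm,np.round([(P[:2]-c)@u+.08,P[2]-.1],4))
```

```text
far top [0.1122 0.1078]
far low [0.1088 0.1008]
hinge top [-0.002   0.0083]
rim left [0.1581 0.0014]
hinge a [0.0017 0.0004]
foot L [ 0.1604 -0.1019]
foot R [ 0.     -0.1044]
```

View pics/c6.png

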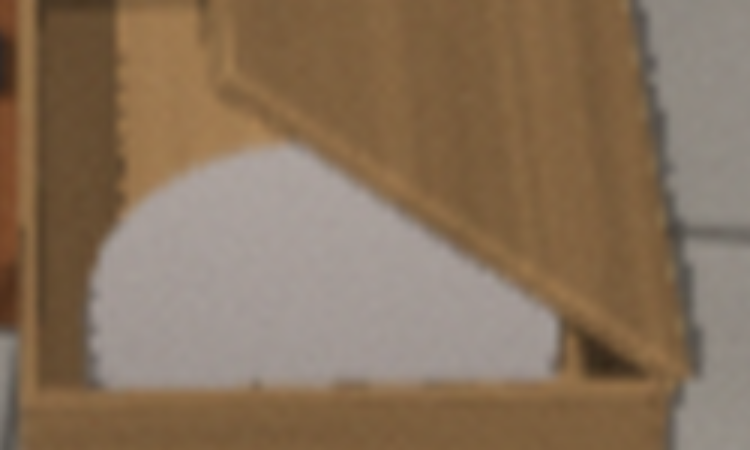

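The image gives about 43–44° and the kinematics about 44.4°. I'll nudge up about 1° and relieve the radial load.

```bash
python3 -m jog '[[-0.03,0,0.05,0],[-0.06,-0.01,0.1,0],[-0.1,-0.01,0.15,0],[-0.13,-0.02,0.2,0],[-0.15,-0.02,0.23,0],[-0.15,-0.02,0.23,0],[-0.15,-0.02,0.23,0],[-0.15,-0.02,0.23,0],[-0.15,-0.02,0.23,0],[-0.15,-0.02,0.23,0]]'
python3 - <<'E'
from h import *
s=r.get_image("side")
cv2.imwrite("pics/c7.png",cv2.resize(s["frame"][190:250,240:325,::-1],None,fx=9,fy=9,interpolation=2))
E
```

```text
t: 19.6
eef_pos: [0.5171, 0.0638, 0.2127]
orientation: [[-0.111, 0.994, 0.005], [0.994, 0.111, 0.0], [-0.0, 0.005, -1.0]]
wrist_force: [8.2, 2.9, 6.7]
grip_width: 0.0099
grip_force: 49.3
```

View pics/c7.png

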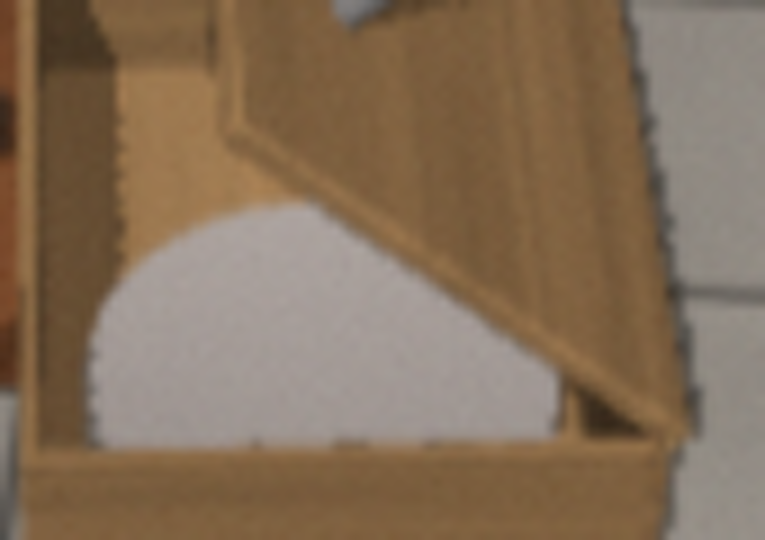

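The lid corner moved from (232,130) to about (240,122) in this crop, roughly 1°, so the lid is at about 45° and steady. I'll hand in the job.

```bash
python3 -c "
from bench import r
print(r.job_done())"
```

```text
the job is handed in; nothing more can be done
None
```

I pushed the catch to its stop and handed the job in with the gripper holding the lid open at about 45° (measured to within a degree or so); the bystanders were not touched.

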